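# Issue a bracket from the tray under the stock rack

## Task

Issue the hat-shaped bracket from the stores: slide the black parts tray out of the low rack by its fin until the bracket is completely clear of the wire deck, lift the bracket out of its recess and set it down gently (do not drop it) on its two feet in the issue box (the only empty cardboard box), then slide the tray back fully home against the rack's back stop. Keep the tray flat on the bench and the flat strap in its recess, and leave everything else on the bench where it is.

Things in the scene. Friction and masses are not known exactly. Their poses are not given: they have to be found in the camera images.
- rack: Low dark steel rack fixed on the bench, 200 deep x 170 mm wide. Origin: on the bench, middle of its open mouth, which faces the robot; +x points into the bay. Bay 157 mm wide between 30 mm high guides; back stop face at x = 180 mm. Wire deck over x = 0 to 200 mm: underside 61, top 71 mm above the bench; small boxes on it from x = 130 mm on, up to 95 mm high.
- tray: Loose black moulded tray on the bench in the bay, 200 (x) x 150 (y) x 20 mm, 0.4 kg. Origin: centre of underside, +x into the bay; fully home (rear end on the back stop) it is 80 mm inside the mouth. Recesses 45 (x) x 125 (y) mm, floor 6 mm above the underside, at x = -55 mm (bracket) and +30 mm (strap). Upright grip fin in front, 12 mm thick (y), x = -100 to -176 mm, 6 to 42 mm high.
- tray_grip (a point): Point to grip on the tray's fin: 145 mm in front of the tray's origin, on its mid-plane, 32 mm above its underside. Its axes are the tray's.
- bracket: Formed steel hat-section bracket, 40 (x) x 120 (y) x 45 mm high, about 0.25 kg, on its two feet in the tray's front recess. Origin: centre of its underside (plane of the feet), z up. The raised hat in the middle is 46 mm wide (y), 40 mm deep (x) and 45 mm high; flat 5 mm thick feet reach out to y = +-60 mm.
- strap: Flat steel strap 40 (x) x 120 (y) x 10 mm lying in the tray's rear recess, where it stays. Origin: centre of its underside.
- issue_box: Empty open cardboard box, 210 (x) x 170 (y) x 50 mm high, walls and floor 5 mm thick, to the left or right of the tray's path. Origin: centre of its underside. Loose, 0.6 kg.
- stock_box: Open cardboard box 200 x 150 x 70 mm packed full of small cartons that stick out to about 90 mm; leave alone. Origin: centre of its underside. On the other side of the tray's path from the issue box.
- jar: Pale jar with a cap, 56 mm in diameter, 85 mm high, standing close to the rack's left side; leave alone. Origin: centre of its underside.
- tape_roll: Cardboard ring, 84 mm in diameter, 30 mm high, lying close to the rack's right side; leave alone. Origin: centre of its underside.
- carton: Closed carton 100 x 130 x 60 mm; leave alone. Origin: centre of its underside.
- pot: Grey plastic open pot, 90 mm in diameter, 80 mm high; leave alone. Origin: centre of its underside.
Mind the look-alikes: they are no part of the job. What is shaped like the strap but pink is not meant.

How it is judged:
By the outcome, as a careful person would: the job done as asked, in the order asked, and still so for the second after the job is handed in, with the robot touching nothing.
It also fails if it takes over 64 s, if anything falls off the work surface, if the arm or the gripper's body presses on something with over 40 N, if the wrist force passes 120 N, or if a joint passes its speed limit or range.

## Robot

A 7-joint arm with a two-finger parallel gripper is mounted at the origin on the work surface. World frame = base frame: x ahead of the robot, y to its left, z up, the work surface at z = 0. Lengths are in mm, angles in rad, forces in N, time in s.
With the tool pointing down it reaches from about 400 to 900 mm from the base axis. Payload 5.5 kg.
Tool frame: the origin (TCP) lies at the centre of the arm's flange, where the gripper is bolted on; the fingertips stand 173 mm ahead of it and the grasp point (between the pads) lies 155 mm ahead of it (ctrl.pinch_z is the distance from the TCP to the grasp point, in mm); z points along the fingers, y is the line along which they close (so a half turn about z gives the same grasp; the last joint's range is limited). The gripper opens to 85 mm and grips with 20 to 120 N. Pads are 22 mm wide; open, the fingers measure 114 mm over their backs; the gripper's body (76 mm by 85 mm) begins 54 mm behind the grasp point. The pads swing forward as they close: fully open they stand 13 mm farther back than shut.
Start: joints at [-0.917, 0.501, -0.427, 1.55, 0.221, 1.138, -0.21], TCP at [247.571, 601.003, 404.71] pointing down, gripper open.
Joint ranges: [-2.88, 2.88], [-0.31, 2.03], [-1.54, 1.56], [0.2, 2.42], [-1.41, 4.55], [0.19, 2.02], [-2.57, 2.57]. Speed limits (rad/s): [2.57, 2.57, 3.14, 3.14, 3.14, 3.14, 3.14].

## Interface

Orientations are given as [roll, pitch, yaw] about the fixed x, y, z axes, in that order (R = Rz(yaw) Ry(pitch) Rx(roll)).
In Python, from station import monitor, imaging, order, ctrl gives the robot as it stands.
- The arm moves only by the tool send_rows, never from a script. Its argument "motion" is a list that holds one entry, the list of rows, each a list of 6 numbers: the shift along the tool's x, y, z as a fraction of full scale, then the turn, a rotation vector about the tool's x, y, z as a fraction of full scale. A call has 1 to 5 rows; each row shifts and turns the commanded pose from where the row before left it, along the tool's axes as they then stand; what a row does not reach is not made up. Full scale, the value 1, is 300 mm for a shift and pi/4 rad for a turn. A row lasts 1/10 s, in which the tool goes at most 50 mm and 8.59 degrees, less where a joint would pass 70% of its speed; a pose out of reach is approached as far as the arm can. A call with a number of a shift or a turn outside -1 to 1 is refused whole. A call with a gripper value outside its range is refused whole. "grip" is the opening, from -1 (shut) to 1 (fully open), set as the call begins (left out, the last holds). The fingers move at their own pace and stop on an object; "grip_force" is the grip in N (left out, the last holds). Time passes only in rows, so rows that do not move let the fingers close. It gives the time, the measured TCP pose, the force, the opening and the grip force at its end, in the units of the state.
- monitor.get_obs(): the state, without advancing time (a new reading comes with each control period).
- imaging.capture(name): name is "side" or "top" or "wrist"; returns a dict with "image" (480x640x3 uint8, red, green, blue), "z_map" (480x640 float32, mm along the optical axis (not along the pixel's ray), 0 where there is no reading), "camera_matrix" (3x3 intrinsics, pixels), "R" (3x3) and "t" (3): a world point X has camera coordinates R X + t; the wrist camera has in their place "mount" (4x4, takes a point from camera to tool coordinates, whose origin is the TCP and whose axes are the flange's). Camera axes: x right, y down, z forward; pixel columns grow to the right and rows downward; lengths in mm; the calibration is good to about 2 mm. A picture is of the moment at which its call begins: read the wrist's pose just before it.
- order.sign_off(): hands the job in; it is judged then, once.
The state is a dict: "time": time; "joint_pos": joint angles; "joint_velocities": joint speeds; "joint_torque": joint torques, N m; "eef_pos": TCP position; "tool_rot": TCP orientation; "force": force on the tool from outside, world axes, zero at the start; "ft_torque": the same for the moment, N m; "width": finger opening in mm; "finger_force": force on a finger pad.
Only numpy, scipy, OpenCV 4.12 (cv2) and the standard library are available. Lean on these libraries where they do the work, as an engineer would, in place of code of your own. Each camera call takes 0.05 s, during which the arm holds its last target. There are 200 camera calls.

## Working session

There is one attempt and no reset: what is moved stays moved. The work goes in short steps, Python scripts to look and compute and a tool call to move; the robot and the scene stay as the last step left them, time stands still between calls to the robot, and variables do not carry over. Pictures are saved under pics/ and viewed, at most 10 in all, crops included, and the job is handed in when it is done.

Besides the shell and the picture viewer there is one more tool, called after ">>>" as name(argument=value, ...), one argument or row to a line, values as JSON. send_rows: Moves the arm, as the interface text tells. Shift numbers are shares of 300 mm and turn numbers shares of pi/4 rad, none past 1 either way. Its arguments: {"type":"object","properties":{"motion":{"type":"array"},"grip":{"type":"number"},"grip_force":{"type":"number"}},"required":["motion"]}

```bash
ls; mkdir -p pics; cat > h.py <<'E'
import numpy as np,cv2
from station import monitor,imaging,order,ctrl
from scipy.spatial.transform import Rotation as Ro
def pts(c,o=None):
    K=c["camera_matrix"];z=c["z_map"];v,u=np.mgrid[:480,:640]
    P=np.stack([(u-K[0,2])/K[0,0]*z,(v-K[1,2])/K[1,1]*z,z],-1)
    if "R" in c: W=(P-np.array(c["t"]))@np.array(c["R"])
    else:
        M=np.array(c["mount"]);P=P@M[:3,:3].T+M[:3,3]
        W=P@Ro.from_euler("xyz",o["tool_rot"]).as_matrix().T+np.array(o["eef_pos"])
    W[z==0]=np.nan
    return W
def save(n,im): cv2.imwrite(f"pics/{n}.png",im[...,::-1])
E
python3 - <<'E'
from h import *
print(monitor.get_obs(),ctrl.pinch_z)
for n in("top","side"):
    c=imaging.capture(n); save(n+"0",c["image"]); np.savez(n+"0",**c); W=pts(c); print(n,np.array(c["t"]),np.array(c["R"]).round(2).tolist(),np.nanpercentile(W[...,2],[1,50,99]))
E
```

```text
pics
{'time': 0.0, 'joint_pos': array([-0.91680805,  0.50186612, -0.42679007,  1.551427  ,  0.22077423,
        1.13826526, -0.21031137]), 'joint_velocities': array([ 0.00022664,  0.00096953, -0.00038448,  0.00070485, -0.00038341,
        0.00134742,  0.00119317]), 'joint_torque': array([-5.37539800e-04, -5.69507110e+01, -5.81639975e+00, -2.80943656e+01,
        1.06617328e-02,  1.17963666e-02,  1.70743471e-05]), 'eef_pos': array([247.51445438, 600.66082104, 403.65701414]), 'tool_rot': array([-3.13967918e+00, -1.03044906e-04,  2.75083137e+00]), 'force': array([-0.3690167 ,  0.16227321, -0.27006817]), 'ft_torque': array([ 0.0243299 ,  0.003992  , -0.01817248]), 'finger_force': 0.0, 'width': 85.33944883136488} 154.70000000000002
top [  46.51297463  604.93005682 1091.88606015] [[-0.08, -1.0, -0.01], [-0.97, 0.08, -0.22], [0.22, -0.01, -0.98]] [-7.59305555e+02 -2.07861386e-02  2.00987851e+02]
side [-551.27863802  218.34308195 1140.86529336] [[0.89, -0.46, 0.02], [-0.29, -0.6, -0.75], [0.35, 0.66, -0.67]] [-750.85538328    0.77904837  495.90203922]
```

View pics/top0.png

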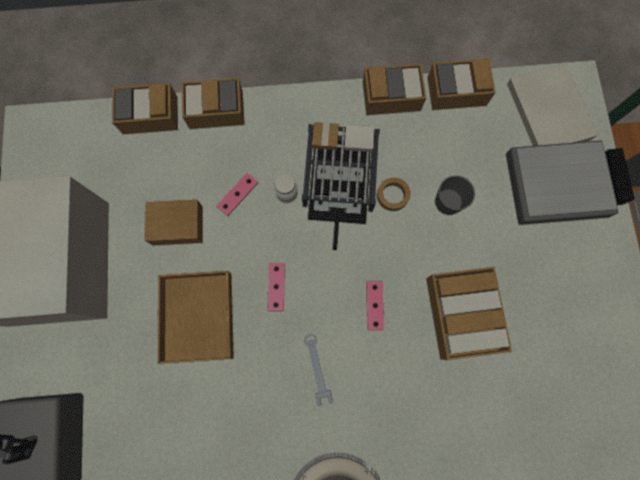

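View pics/side0.png

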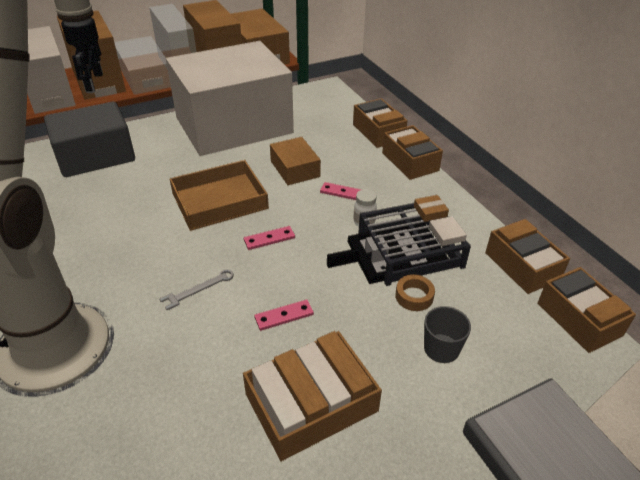

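The top view shows the empty issue box at (195,317) and the packed stock box at (470,312). The rack is at (340,170), the fin at (335,235) and the bracket in the tray front at (338,207). Possible look-alikes are the pink straps at (276,287), (375,305) and (238,195), and the closed carton at (172,221) beside the issue box. I choose the grey hat in the black tray and the empty open box.

```bash
cat > m.py <<'E'
from h import *
c=dict(np.load("top0.npz"));W=pts(c);im=c["image"];hsv=cv2.cvtColor(im,cv2.COLOR_RGB2HSV);z=W[...,2]
v,u=np.mgrid[:480,:640]
def rect(m,n):
    p=W[m][:,:2].astype(np.float32); r=cv2.minAreaRect(p); print(n,m.sum(),np.round(r[0],1),np.round(r[1],1),round(r[2],1),"z",np.round(np.nanpercentile(W[m][:,2],[5,50,95]),1))
def roi(a,b,d,e): return (u>=a)&(u<b)&(v>=d)&(v<e)
rect(roi(320,350,223,255)&(z>30)&(z<60)&(hsv[...,2]<90),"fin")
rect(roi(300,385,190,228)&(z>12)&(z<30)&(hsv[...,2]<70),"traytop")
rect(roi(310,375,195,222)&(z>42)&(z<58),"hat?")
rect(roi(295,385,115,215)&(z>62)&(z<78)&(hsv[...,2]<90),"deck")
rect(roi(150,240,262,370)&(z>40)&(z<60),"issue rim")
rect(roi(165,226,280,355)&(z>-2)&(z<15),"issue floor")
rect(roi(420,520,260,365)&(z>40),"stock")
for n,r in(("pL",roi(260,295,255,320)),("pR",roi(360,390,275,335)),("p3",roi(210,265,165,220))):
    rect(r&(hsv[...,1]>90)&((hsv[...,0]>160)|(hsv[...,0]<4)),n)
rect(roi(300,340,330,410)&(z>4),"wrench")
rect(roi(270,300,170,205)&(z>40),"jar")
rect(roi(140,205,195,250)&(z>40),"carton")
save("crop1",cv2.resize(im[120:260,270:420],None,fx=5,fy=4,interpolation=cv2.INTER_CUBIC))
E
python3 m.py
```

```text
fin 117 [623.4 -50.7] [11.4 63.5] 79.9 z [36.9 41.5 45.8]
traytop 872 [703.9 -79.5] [207.7  87. ] 84.9 z [14.3 19.4 23.9]
hat? 157 [704.  -92.9] [ 62.3 109. ] 14.0 z [44.9 50.1 54.3]
deck 1376 [799.6 -80. ] [181.2 203. ] 81.2 z [64.8 69.7 74.1]
issue rim 841 [453.5 304.7] [170.9 210.9] 89.1 z [41.5 48.8 52.4]
issue floor 4560 [455.9 312.4] [153.6 186.7] 87.5 z [1.  4.7 8.5]
stock 5392 [ 407.1 -346.8] [200.5 152.8] 2.7 z [55.9 83.4 91. ]
pL 615 [nan nan] [0. 0.] 0.0 z [ 6.4  9.8 13.6]
pR 686 [ 446.4 -133.2] [ 37.4 115.8] 86.0 z [ 5.7  9.7 13.5]
p3 614 [762.7 192.7] [ 41.6 117.2] 44.5 z [ 6.   9.7 13.6]
wrench 580 [307.2  14.9] [ 94.1 172.9] 85.8 z [ 4.2  6.8 10.4]
jar 466 [751.4  64.4] [52.4 52.7] 57.5 z [45.2 83.  87.4]
carton 2202 [691.5 351.2] [131.7 100.9] 87.9 z [52.7 59.3 63. ]
```

View pics/crop1.png

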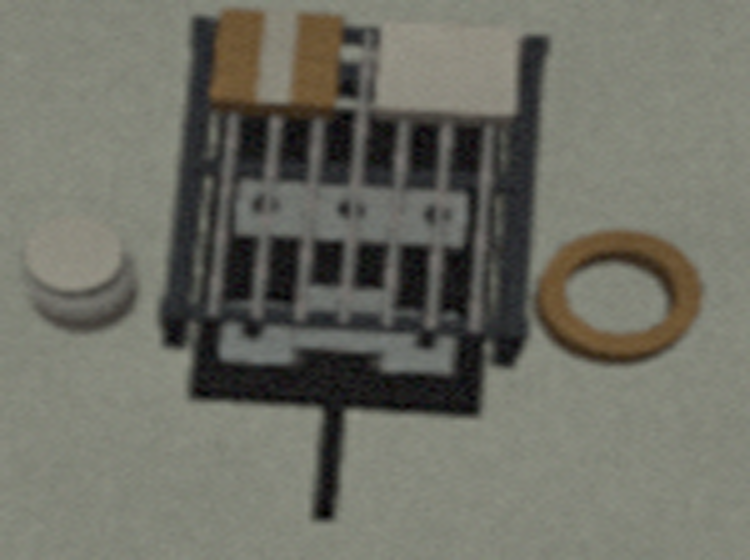

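The crop shows the tray part-way in the bay, with the hat bracket (grey, about (335,345)) half out of the mouth. The fin is at (328,460) and the strap is behind, under the deck. Next I move above the fin.

>>> send_rows(
  motion=[
    [[0,0,0,0,0,-0.144],[0,0,0,0,0,-0.144],[-0.098,-0.121,0.015,0,0,0],[-0.098,-0.121,0.015,0,0,0],[-0.098,-0.121,0.015,0,0,0]],
  ],
)

```text
time: 0.6
eef_pos: [317.1, 477.6, 390.3]
tool_rot: [-3.141, -0.001, 2.978]
force: [0.7, 0.8, 0.1]
width: 85.4
finger_force: 0.0
```

>>> send_rows(
  motion=[
    [[-0.098,-0.121,0.015,0,0,0],[-0.098,-0.121,0.015,0,0,0],[-0.098,-0.121,0.015,0,0,0],[-0.098,-0.121,0.015,0,0,0],[-0.098,-0.121,0.015,0,0,0]],
  ],
)

```text
time: 1.1
eef_pos: [432.5, 274.1, 368.4]
tool_rot: [-3.141, -0.0, 2.977]
force: [0.3, 0.4, 0.6]
width: 85.7
finger_force: 0.0
```

>>> send_rows(
  motion=[
    [[-0.098,-0.121,0.015,0,0,0],[-0.098,-0.121,0.015,0,0,0],[-0.098,-0.121,0.015,0,0,0],[-0.098,-0.121,0.015,0,0,0],[-0.098,-0.121,0.015,0,0,0]],
  ],
)

```text
time: 1.6
eef_pos: [547.7, 71.1, 345.8]
tool_rot: [-3.141, -0.0, 2.977]
force: [1.3, 0.7, -0.4]
width: 85.2
finger_force: 0.0
```

```bash
cat >> h.py <<'E'
def rem(x,y,z,yaw):
    o=monitor.get_obs();y0=o["tool_rot"][2];R=Ro.from_euler("xyz",o["tool_rot"]).as_matrix()
    d=np.array([x,y,z])-o["eef_pos"];dy=(yaw-y0+np.pi)%(2*np.pi)-np.pi
    R2=Ro.from_euler("xyz",[np.pi,0,yaw]).as_matrix()
    rv=Ro.from_matrix(R.T@R2).as_rotvec()
    print("t",round(o["time"],2),"eef",o["eef_pos"].round(1),o["tool_rot"].round(3),"F",o["force"].round(1),"w",round(o["width"],1),"j",o["joint_pos"].round(2))
    print("shift mm",(R.T@d).round(1),"frac",(R.T@d/300).round(3),"turn frac",(rv/(np.pi/4)).round(3),"| frac after turn",(R2.T@d/300).round(3))
E
python3 -c "
from h import *
rem(617,-50,330,2.977)
"
```

```text
t 1.6 eef [547.7  71.1 345.8] [-3.141 -0.     2.977] F [ 1.3  0.7 -0.4] w 85.2 j [ 0.04  0.38 -0.26  1.86  0.12  0.92  1.12]
shift mm [ -88.2 -108.1   15.8] frac [-0.294 -0.36   0.053] turn frac [-0.    -0.001  0.   ] | frac after turn [-0.294 -0.36   0.053]
```

>>> send_rows(
  motion=[
    [[-0.098,-0.12,0.018,0,0,0],[-0.098,-0.12,0.018,0,0,0],[-0.098,-0.12,0.018,0,0,0],[0,0,0,0,0,0],[0,0,0,0,0,0]],
  ],
)

```text
time: 2.1
eef_pos: [616.5, -49.9, 328.9]
tool_rot: [-3.141, -0.002, 2.974]
force: [-0.1, 0.9, -0.1]
width: 85.6
finger_force: 0.0
```

```bash
cat > w.py <<'E'
import sys
from h import *
o=monitor.get_obs();c=imaging.capture("wrist");np.savez("w"+sys.argv[1],**{k:np.array(v) for k,v in c.items()},eef_pos=o["eef_pos"],tool_rot=o["tool_rot"])
save("w"+sys.argv[1],c["image"]);W=pts(c,o)
print(o["eef_pos"].round(1),o["tool_rot"].round(3),np.nanpercentile(W[...,2],[1,25,50,75,99]).round(1))
E
python3 w.py 1
```

```text
[616.5 -49.9 328.9] [-3.141e+00 -2.000e-03  2.974e+00] [ -1.7  -0.3   0.5  20.6 245.1]
```

View pics/w1.png

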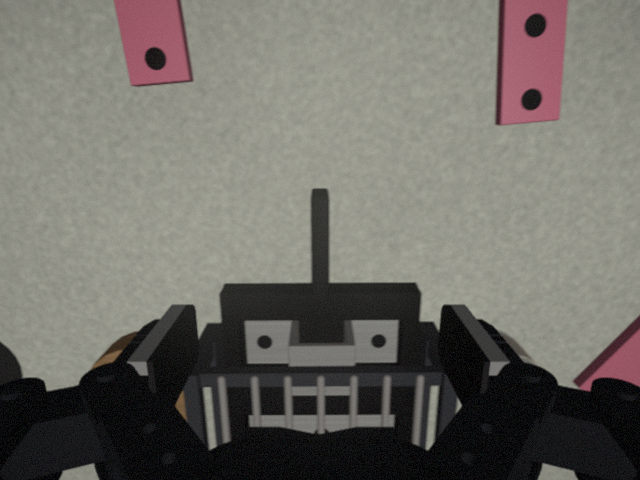

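The wrist view shows the fin at column 319, rows 190–283. The tray front edge is at row 284 and the hat top is near (322,355), with its feet at (265,340) and (378,340). The gripper is well aligned.

```bash
cat > m2.py <<'E'
from h import *
c=dict(np.load("w1.npz"));W=pts(c,c);z=W[...,2];v,u=np.mgrid[:480,:640];V=c["image"].max(-1)
def rect(m,n):
    p=W[m][:,:2];p=p[~np.isnan(p).any(1)].astype(np.float32);r=cv2.minAreaRect(p); print(n,len(p),np.round(r[0],1),np.round(r[1],1),round(r[2],1),"z",np.round(np.nanpercentile(W[m][:,2],[5,50,95]),1))
    return p
f=rect((abs(u-320)<25)&(v>180)&(v<290)&(z>37)&(z<48)&(V<90),"fin")
l=cv2.fitLine(f,cv2.DIST_HUBER,0,.01,.01).ravel();print("fin yaw",np.arctan2(l[1],l[0]),l)
t=rect((v>275)&(v<372)&(u>205)&(u<435)&(z>15)&(z<25)&(V<90),"tray top")
rect((v>335)&(v<375)&(u>280)&(u<365)&(z>46)&(z<57)&(V>80),"hat")
rect((v>300)&(v<375)&(u>240)&(u<405)&(z>6)&(z<16)&(V>80),"feet")
rect((v>360)&(v<390)&(u>190)&(u<440)&(z>66)&(z<76),"deck front")
rect((v>340)&(v<375)&(z>25)&(z<36)&(u>190)&(u<450),"guides")
for n,a in(("pL",(480,600)),("pR",(100,200))):
    rect((v<130)&(u>a[0])&(u<a[1])&(z>5)&(z<16),n)
E
python3 m2.py
```

```text
fin 1535 [623.9 -49.9] [11.6 64.4] 80.0 z [40.4 41.8 42.9]
fin yaw -0.16502337 [ 9.8641449e-01 -1.6427536e-01  6.2254413e+02 -4.9596577e+01]
tray top 7686 [698.2 -61.6] [176.   64.1] 80.7 z [17.2 19.9 21.2]
hat 1391 [699.9 -62. ] [46. 17.] 80.9 z [49.8 51.  52. ]
feet 3393 [713.5 -62.6] [120.9  42.9] 80.9 z [ 9.7 11.  12. ]
deck front 4190 [706.4 -65.9] [162.9  15.3] 80.1 z [66.9 69.1 71. ]
guides 406 [710.8 -65.6] [176.3  25.5] 81.4 z [26.2 30.1 35.3]
pL 7834 [533.2 106. ] [41.2 76.9] 85.5 z [ 8.5 10.  11.3]
pR 5299 [ 480.  -135.5] [40.9 50.9] 85.2 z [ 8.2  9.7 11. ]
```

>>> send_rows(
  motion=[
    [[-0.021,0.004,0.14,0,0,0],[0,0,0.14,0,0,0],[0,0,0.11,0,0,0],[0,0,0.083,0,0,0],[0,0,0,0,0,0]],
  ],
)

```text
time: 2.65
eef_pos: [620.4, -45.6, 184.4]
tool_rot: [3.141, -0.008, 2.98]
force: [0.0, 0.6, 0.5]
width: 85.3
finger_force: 0.0
```

>>> send_rows(
  motion=[
    [[0,0,0,0,0,0],[0,0,0,0,0,0],[0,0,0,0,0,0],[0,0,0,0,0,0],[0,0,0,0,0,0]],
  ],
  grip=-1,
  grip_force=50,
)

```text
time: 3.15
eef_pos: [623.4, -48.2, 189.1]
tool_rot: [-3.141, 0.002, 2.977]
force: [-0.9, -2.5, 1.2]
width: 12.7
finger_force: 1.0
```

>>> send_rows(
  motion=[
    [[0,0,0,0,0,0],[0,0,0,0,0,0],[0,0,0,0,0,0]],
  ],
)

```text
time: 3.45
eef_pos: [623.5, -48.4, 189.2]
tool_rot: [-3.141, 0.001, 2.976]
force: [-1.3, -0.8, 6.0]
width: 11.2
finger_force: 49.8
```

>>> send_rows(
  motion=[
    [[0.02,0,0,0,0,0],[0.04,0,0,0,0,0],[0.04,0,0,0,0,0],[0.04,0,0,0,0,0],[0.04,0,0,0,0,0]],
  ],
)

```text
time: 3.95
eef_pos: [570.8, -39.1, 189.2]
tool_rot: [3.141, 0.005, 2.977]
force: [4.5, -0.6, 3.0]
width: 11.2
finger_force: 49.6
```

>>> send_rows(
  motion=[
    [[0.04,0,0,0,0,0],[0.04,0,0,0,0,0],[0.04,0,0,0,0,0],[0.04,0,0,0,0,0],[0.03,0,0,0,0,0]],
  ],
)

```text
time: 4.45
eef_pos: [514.1, -29.7, 189.2]
tool_rot: [3.141, 0.004, 2.977]
force: [6.0, -0.6, 4.9]
width: 11.3
finger_force: 49.8
```

>>> send_rows(
  motion=[
    [[0,0,0,0,0,0],[0,0,0,0,0,0],[0,0,0,0,0,0]],
  ],
)

```text
time: 4.75
eef_pos: [513.2, -29.4, 189.2]
tool_rot: [3.142, 0.0, 2.977]
force: [-2.2, 0.1, 13.2]
width: 11.2
finger_force: 51.1
```

>>> send_rows(
  motion=[
    [[0,0,0,0,0,0],[0,0,0,0,0,0],[0,0,0,0,0,0],[0,0,0,0,0,0],[0,0,0,0,0,0]],
  ],
  grip=1,
)

```text
time: 5.25
eef_pos: [513.2, -29.8, 187.8]
tool_rot: [-3.142, -0.001, 2.977]
force: [-0.3, -0.4, 0.6]
width: 82.4
finger_force: 0.0
```

>>> send_rows(
  motion=[
    [[0,0,-0.1,0,0,0],[0,0,-0.15,0,0,0],[0,0,-0.15,0,0,0],[0,0,-0.1,0,0,0],[0,0,0,0,0,0]],
  ],
)

```text
time: 5.75
eef_pos: [515.4, -29.7, 342.7]
tool_rot: [3.141, 0.009, 2.977]
force: [1.1, 0.0, -0.4]
width: 85.6
finger_force: 0.0
```

>>> send_rows(
  motion=[
    [[-0.1,0,0,0,0,0],[-0.1,0,0,0,0,0],[0,0,0,0,0,0],[0,0,0,0,0,0]],
  ],
)

```text
time: 6.15
eef_pos: [572.3, -39.6, 336.6]
tool_rot: [-3.142, -0.003, 2.977]
force: [-0.8, -0.3, 0.5]
width: 85.4
finger_force: 0.0
```

```bash
python3 w.py 2
```

```text
[572.3 -39.6 336.6] [-3.142e+00 -3.000e-03  2.977e+00] [-1.600e+00 -2.000e-01  8.000e-01  2.040e+01  2.529e+02]
```

View pics/w2.png

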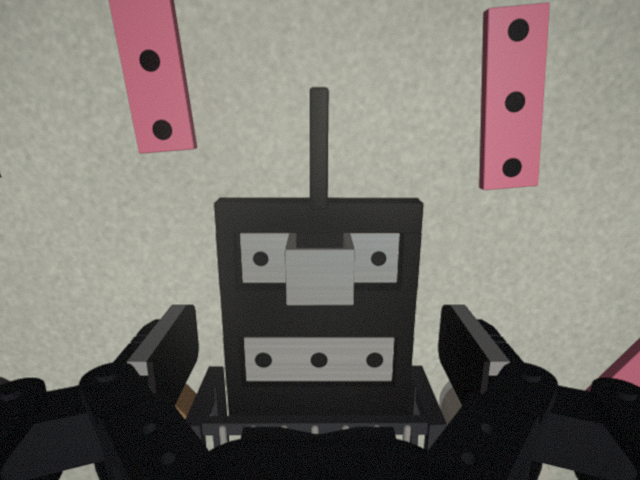

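The tray is well out. The hat top is at (320,277), the feet at (262,258) and (378,258), the strap at (319,360), and the deck edge at row 420. The bracket is fully clear of the deck.

```bash
cat > m3.py <<'E'
from h import *
c=dict(np.load("w2.npz"));W=pts(c,c);z=W[...,2];v,u=np.mgrid[:480,:640];V=c["image"].max(-1)
def rect(m,n):
    p=W[m][:,:2];p=p[~np.isnan(p).any(1)].astype(np.float32);r=cv2.minAreaRect(p); print(n,len(p),np.round(r[0],1),np.round(r[1],1),round(r[2],1),"z",np.round(np.nanpercentile(W[m][:,2],[5,50,95]),1))
rect((v>240)&(v<310)&(u>275)&(u<365)&(z>48)&(z<54)&(V>80),"hat")
rect((v>225)&(v<290)&(u>235)&(u<405)&(z>8)&(z<14)&(V>80),"feet")
rect((v>330)&(v<388)&(u>235)&(u<400)&(z>12)&(z<20)&(V>80),"strap")
rect((v>190)&(v<415)&(u>205)&(u<430)&(z>17)&(z<23)&(V<90),"tray top")
rect((v>410)&(v<435)&(u>190)&(u<450)&(z>66)&(z<76),"deck front")
rem(602.5,-44.6,45+1+154.7,2.978)
E
python3 m3.py
```

```text
hat 3810 [601.5 -43. ] [46.  40.3] 80.3 z [49.8 50.9 52. ]
feet 4086 [603.1 -43.3] [119.9  42.9] 80.7 z [ 9.8 10.9 12. ]
strap 5903 [685.6 -57.3] [119.8  41.1] 80.7 z [14.8 16.  17. ]
tray top 23698 [646.1 -51.9] [179.9 181.2] 80.3 z [18.7 19.9 21.1]
deck front 2611 [706.1 -61.4] [177.6  13.7] 80.4 z [66.5 68.9 71.1]
t 6.2 eef [571.8 -39.5 336.7] [-3.141e+00 -3.000e-03  2.977e+00] F [-0.1  0.9  0. ] w 85.6 j [ 0.2   0.42 -0.22  1.81  0.11  0.92  1.33]
shift mm [-31.6  -0.  135.9] frac [-0.105 -0.     0.453] turn frac [-0.    -0.004 -0.001] | frac after turn [-0.104 -0.     0.453]
```

>>> send_rows(
  motion=[
    [[-0.101,0.005,0.05,0,0,0],[0,0,0.14,0,0,0],[0,0,0.13,0,0,0],[0,0,0.1,0,0,0],[0,0,0.062,0,0,0]],
  ],
)

```text
time: 6.7
eef_pos: [600.3, -42.8, 190.3]
tool_rot: [-3.141, -0.006, 2.978]
force: [0.2, 0.1, -0.1]
width: 85.6
finger_force: 0.0
```

>>> send_rows(
  motion=[
    [[0,0,0,0,0,0],[0,0,0,0,0,0]],
  ],
)

```text
time: 6.9
eef_pos: [602.2, -42.8, 193.4]
tool_rot: [-3.142, -0.001, 2.977]
force: [0.4, 0.1, 1.0]
width: 85.6
finger_force: 0.0
```

>>> send_rows(
  motion=[
    [[0,0,0,0,0,0],[0,0,0,0,0,0],[0,0,0,0,0,0],[0,0,0,0,0,0],[0,0,0,0,0,0]],
  ],
  grip=-1,
  grip_force=50,
)

```text
time: 7.4
eef_pos: [603.6, -43.2, 195.0]
tool_rot: [3.141, 0.003, 2.977]
force: [0.5, 0.4, 5.6]
width: 45.2
finger_force: 53.0
```

>>> send_rows(
  motion=[
    [[0,0,0,0,0,0],[0,0,-0.01,0,0,0],[0,0,-0.02,0,0,0],[0,0,-0.03,0,0,0],[0,0,0,0,0,0]],
  ],
)

```text
time: 7.9
eef_pos: [603.5, -43.1, 213.0]
tool_rot: [3.141, 0.002, 2.977]
force: [0.9, 0.3, -2.2]
width: 45.3
finger_force: 52.1
```

>>> send_rows(
  motion=[
    [[0,0,-0.06,0,0,0],[0,0,-0.1,0,0,0],[0,0,-0.1,0,0,-0.06],[0,0,-0.06,0,0,-0.08],[0,0,0,0,0,-0.05]],
  ],
)

```text
time: 8.4
eef_pos: [604.2, -43.1, 311.1]
tool_rot: [-3.141, 0.006, 3.128]
force: [0.1, 0.2, -1.4]
width: 45.5
finger_force: 52.0
```

>>> send_rows(
  motion=[
    [[0.025,0.055,0,0,0,0],[0.05,0.11,0,0,0,0],[0.05,0.11,0,0,0,0],[0.05,0.11,0,0,0,0],[0.05,0.11,0,0,0,0]],
  ],
)

```text
time: 8.9
eef_pos: [535.8, 108.6, 306.9]
tool_rot: [3.141, -0.002, 3.126]
force: [0.4, 0.6, -1.6]
width: 44.8
finger_force: 52.0
```

>>> send_rows(
  motion=[
    [[0.05,0.11,0,0,0,0],[0.05,0.11,0,0,0,0],[0.05,0.11,0,0,0,0],[0.05,0.11,0,0,0,0],[0.05,0.11,0,0,0,0]],
  ],
)

```text
time: 9.4
eef_pos: [463.0, 274.4, 307.0]
tool_rot: [-3.141, -0.001, 3.126]
force: [1.1, 0.4, -0.8]
width: 45.4
finger_force: 52.0
```

>>> send_rows(
  motion=[
    [[0.03,0.08,0,0,0,0],[0.01,0.03,0,0,0,0],[0,0,0,0,0,0],[0,0,0,0,0,0]],
  ],
)

```text
time: 9.8
eef_pos: [453.8, 304.6, 307.0]
tool_rot: [-3.14, -0.001, 3.125]
force: [0.6, 0.2, -1.0]
width: 45.2
finger_force: 52.0
```

```bash
python3 - <<'E'
from h import *
o=monitor.get_obs();c=imaging.capture("wrist")
top=imaging.capture("top");W=pts(top);im=top["image"]
v,u=np.mgrid[:480,:640];hsv=cv2.cvtColor(im,cv2.COLOR_RGB2HSV);z=W[...,2]
save("b3",np.hstack([cv2.resize(c["image"],(400,300)),cv2.resize(im[130:370,120:440],(400,300))]))
Ww=pts(c,o);zw=Ww[...,2];V=c["image"]
hs=cv2.cvtColor(V,cv2.COLOR_RGB2HSV)
for n,m in(("rim",(zw>46)&(zw<54)&(hs[...,1]>90)),("floor",(zw>2)&(zw<8)&(hs[...,1]>90)),("bracket",(zw>60)&(hs[...,1]<40)&(hs[...,2]>90))):
    p=Ww[m];
    if len(p): r=cv2.minAreaRect(p[:,:2].astype(np.float32));print(n,len(p),np.round(r[0],1),np.round(r[1],1),round(r[2],1),np.nanpercentile(p,[2,98],axis=0).round(1).tolist())
rem(454,306,300,3.126)
E
```

```text
rim 6901 [453.2 305.4] [169.1 209.4] 89.1 [[348.3, 222.4, 46.5], [452.6, 389.8, 51.1]]
floor 48525 [439.2 237.7] [174.6 338.1] 17.9 [[354.5, 225.7, 3.5], [494.4, 383.3, 6.6]]
bracket 26338 [452.3 304.1] [122.1  41.3] 89.0 [[432.5, 247.4, 122.0], [470.6, 362.2, 173.9]]
t 9.9 eef [454.4 303.9 307.2] [-3.14  -0.     3.123] F [ 0.1 -0.5 -0.5] w 45.1 j [-0.35  0.43 -0.35  1.9   0.19  0.85  0.75]
shift mm [0.5 2.1 7.2] frac [0.002 0.007 0.024] turn frac [-0.002 -0.    -0.003] | frac after turn [0.002 0.007 0.024]
```

View pics/b3.png

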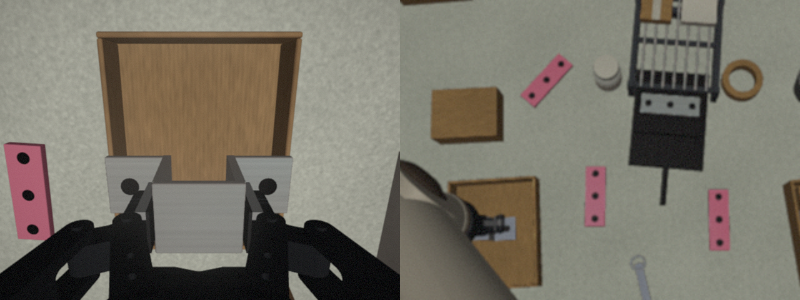

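The bracket is held level and centred over the empty box, with about 113 mm to go down.

>>> send_rows(
  motion=[
    [[0,0.006,0.06,0,0,0],[0,0,0.1,0,0,0],[0,0,0.1,0,0,0],[0,0,0.06,0,0,0],[0,0,0.02,0,0,0]],
  ],
)

```text
time: 10.4
eef_pos: [453.6, 305.3, 203.3]
tool_rot: [-3.139, -0.003, 3.124]
force: [-0.0, -1.5, -1.1]
width: 45.0
finger_force: 52.0
```

>>> send_rows(
  motion=[
    [[0,0,0,0,0,0],[0,0,0.005,0,0,0],[0,0,0.005,0,0,0],[0,0,0.005,0,0,0],[0,0,0,0,0,0]],
  ],
)

```text
time: 10.9
eef_pos: [453.9, 307.6, 201.4]
tool_rot: [3.141, 0.001, 3.126]
force: [0.1, 0.3, -0.7]
width: 45.4
finger_force: 52.0
```

>>> send_rows(
  motion=[
    [[0,0,0.005,0,0,0],[0,0,0.005,0,0,0],[0,0,0.005,0,0,0],[0,0,0,0,0,0],[0,0,0,0,0,0]],
  ],
)

```text
time: 11.4
eef_pos: [453.6, 307.5, 196.4]
tool_rot: [-3.141, -0.0, 3.126]
force: [0.1, -0.3, -2.6]
width: 45.2
finger_force: 52.0
```

>>> send_rows(
  motion=[
    [[0,0,0.003,0,0,0],[0,0,0.003,0,0,0],[0,0,0,0,0,0],[0,0,0,0,0,0]],
  ],
)

```text
time: 11.8
eef_pos: [453.7, 307.5, 194.6]
tool_rot: [-3.142, -0.0, 3.126]
force: [0.3, 0.5, -2.1]
width: 45.4
finger_force: 52.0
```

>>> send_rows(
  motion=[
    [[0,0,0.003,0,0,0],[0,0,0,0,0,0],[0,0,0,0,0,0]],
  ],
)

```text
time: 12.1
eef_pos: [453.8, 307.6, 194.1]
tool_rot: [3.141, 0.0, 3.126]
force: [-1.5, -0.9, 2.3]
width: 45.0
finger_force: 52.3
```

>>> send_rows(
  motion=[
    [[0,0,0.003,0,0,0],[0,0,0,0,0,0],[0,0,0,0,0,0]],
  ],
)

```text
time: 12.4
eef_pos: [453.7, 307.7, 194.0]
tool_rot: [-3.141, 0.001, 3.126]
force: [-4.1, -3.7, 10.8]
width: 45.2
finger_force: 53.6
```

The feet are on the box floor (10.8 N), so I release and lift straight up.

>>> send_rows(
  motion=[
    [[0,0,0,0,0,0],[0,0,0,0,0,0],[0,0,0,0,0,0],[0,0,0,0,0,0],[0,0,0,0,0,0]],
  ],
  grip=1,
)

```text
time: 12.9
eef_pos: [453.7, 307.5, 192.7]
tool_rot: [-3.142, -0.0, 3.126]
force: [-0.6, 0.0, -0.3]
width: 85.6
finger_force: 0.0
```

>>> send_rows(
  motion=[
    [[0,0,0,0,0,0],[0,0,-0.05,0,0,0],[0,0,-0.12,0,0,0],[0,0,-0.14,0,0,0],[0,0,-0.1,0,0,0]],
  ],
)

```text
time: 13.4
eef_pos: [453.9, 308.0, 319.4]
tool_rot: [3.14, 0.002, 3.127]
force: [1.5, 0.8, -0.4]
width: 85.5
finger_force: 0.0
```

>>> send_rows(
  motion=[
    [[0,0,0,0,0,0],[0,0,0,0,0,0],[0,0,0,0,0,0]],
  ],
)

```text
time: 13.7
eef_pos: [453.3, 307.0, 315.3]
tool_rot: [-3.141, -0.001, 3.126]
force: [0.0, 0.4, 0.0]
width: 85.5
finger_force: 0.0
```

```bash
python3 w.py 4; python3 - <<'E'
from h import *
c=dict(np.load("w4.npz"));W=pts(c,c);z=W[...,2];hs=cv2.cvtColor(c["image"],cv2.COLOR_RGB2HSV)
for n,m in(("rim",(z>46)&(z<54)&(hs[...,1]>90)),("hat",(z>46)&(z<54)&(hs[...,1]<40)&(hs[...,2]>90)),("feet",(z>7)&(z<13)&(hs[...,1]<40)&(hs[...,2]>90))):
    p=W[m]
    if len(p): r=cv2.minAreaRect(p[:,:2].astype(np.float32));print(n,len(p),np.round(r[0],1),np.round(r[1],1),round(r[2],1),np.percentile(p[:,2],[5,50,95]).round(1))
rem(513.3,-29.6,330,2.977)
E
```

```text
[453.3 307.  315.3] [-3.141e+00 -1.000e-03  3.126e+00] [ -1.5   0.    4.4  41.3 231.5]
rim 9685 [453.2 305.4] [168.9 209.5] 89.1 [46.8 49.5 50.8]
hat 4854 [452.3 275.5] [111.3 208.4] 88.9 [48.8 49.9 51. ]
feet 4844 [468.6 215.2] [103.9 311.8] 18.6 [ 8.8  9.9 11.1]
t 13.75 eef [453.2 307.  314.9] [-3.140e+00 -2.000e-03  3.126e+00] F [ 1.1 -0.2  0.7] w 85.4 j [-0.35  0.42 -0.36  1.89  0.19  0.87  0.75]
shift mm [ -65.3 -335.7  -14.8] frac [-0.218 -1.119 -0.049] turn frac [-0.002 -0.002  0.19 ] | frac after turn [-0.382 -1.074 -0.05 ]
```

The bracket stands flat: hat top at 50 mm, feet at 10 mm, box unmoved. I go back to the fin.

>>> send_rows(
  motion=[
    [[0,0,0,0,0,0.1],[0,0,0,0,0,0.09],[-0.04,-0.11,0,0,0,0],[-0.05,-0.14,0,0,0,0],[-0.05,-0.14,0,0,0,0]],
  ],
)

```text
time: 14.25
eef_pos: [475.4, 184.3, 314.5]
tool_rot: [-3.141, -0.003, 2.979]
force: [1.3, 0.5, 0.0]
width: 85.3
finger_force: 0.0
```

>>> send_rows(
  motion=[
    [[-0.05,-0.14,0,0,0,0],[-0.05,-0.14,0,0,0,0],[-0.05,-0.14,0,0,0,0],[-0.05,-0.14,0,0,0,0],[-0.04,-0.12,0,0,0,0]],
  ],
)

```text
time: 14.75
eef_pos: [513.1, -30.4, 314.6]
tool_rot: [-3.141, -0.002, 2.976]
force: [1.3, -0.4, -0.2]
width: 85.3
finger_force: 0.0
```

>>> send_rows(
  motion=[
    [[0,0,0,0,0,0],[0,0,0,0,0,0],[0,0,0,0,0,0]],
  ],
)

```text
time: 15.05
eef_pos: [513.1, -26.5, 315.1]
tool_rot: [3.141, -0.002, 2.979]
force: [-0.0, 0.7, -0.1]
width: 85.7
finger_force: 0.0
```

```bash
python3 w.py 5; python3 - <<'E'
from h import *
c=dict(np.load("w5.npz"));W=pts(c,c);z=W[...,2];V=c["image"].max(-1)
v,u=np.mgrid[:480,:640]
m=(abs(u-320)<60)&(v<300)&(z>37)&(z<48)&(V<90);p=W[m][:,:2].astype(np.float32);r=cv2.minAreaRect(p);print(len(p),r)
rem(513.3,-29.6,189,2.977)
E
```

```text
[513.1 -26.5 315.1] [ 3.141e+00 -2.000e-03  2.979e+00] [-1.600e+00 -2.000e-01  5.000e-01  1.910e+01  2.313e+02]
1969 ((517.3118896484375, -29.40310287475586), (11.434563636779785, 71.27366638183594), 80.16705322265625)
t 15.1 eef [513.2 -26.1 315.3] [ 3.141e+00 -2.000e-03  2.980e+00] F [-1.3  0.4 -0.5] w 85.4 j [ 0.18  0.35 -0.22  1.97  0.1   0.83  1.32]
shift mm [ -0.8  -3.5 126.3] frac [-0.003 -0.012  0.421] turn frac [ 0.001 -0.002  0.003] | frac after turn [-0.002 -0.011  0.421]
```

>>> send_rows(
  motion=[
    [[0,-0.01,0.08,0,0,0],[0,0,0.13,0,0,0],[0,0,0.12,0,0,0],[0,0,0.06,0,0,0],[0,0,0.03,0,0,0]],
  ],
)

```text
time: 15.6
eef_pos: [512.0, -29.0, 187.8]
tool_rot: [3.141, -0.004, 2.98]
force: [-0.0, -0.0, 0.2]
width: 85.9
finger_force: 0.0
```

>>> send_rows(
  motion=[
    [[0,0,0,0,0,0],[0,0,0,0,0,0],[0,0,0,0,0,0]],
  ],
)

```text
time: 15.9
eef_pos: [513.9, -30.4, 191.2]
tool_rot: [3.141, 0.002, 2.978]
force: [0.9, -0.2, 0.3]
width: 85.3
finger_force: 0.0
```

>>> send_rows(
  motion=[
    [[0,0,0,0,0,0],[0,0,0,0,0,0],[0,0,0,0,0,0],[0,0,0,0,0,0],[0,0,0,0,0,0]],
  ],
  grip=-1,
  grip_force=60,
)

```text
time: 16.4
eef_pos: [513.1, -30.8, 189.9]
tool_rot: [3.141, 0.0, 2.977]
force: [0.5, 1.9, 0.5]
width: 12.2
finger_force: 0.3
```

>>> send_rows(
  motion=[
    [[0,0,0,0,0,0],[0,0,0,0,0,0],[0,0,0,0,0,0]],
  ],
)

```text
time: 16.7
eef_pos: [513.2, -30.7, 190.1]
tool_rot: [3.142, 0.0, 2.977]
force: [-1.6, 0.7, 5.7]
width: 10.5
finger_force: 61.0
```

>>> send_rows(
  motion=[
    [[-0.02,0,0,0,0,0],[-0.04,0,0,0,0,0],[-0.04,0,0,0,0,0],[-0.04,0,0,0,0,0],[-0.04,0,0,0,0,0]],
  ],
)

```text
time: 17.2
eef_pos: [565.3, -39.3, 190.1]
tool_rot: [-3.141, -0.004, 2.977]
force: [-8.1, 0.3, 12.5]
width: 11.4
finger_force: 62.2
```

>>> send_rows(
  motion=[
    [[-0.04,0,0,0,0,0],[-0.04,0,0,0,0,0],[-0.04,0,0,0,0,0],[-0.03,0,0,0,0,0],[-0.02,0,0,0,0,0]],
  ],
)

```text
time: 17.7
eef_pos: [616.2, -47.7, 190.2]
tool_rot: [-3.141, -0.003, 2.977]
force: [-7.5, 0.8, 11.8]
width: 10.6
finger_force: 62.1
```

>>> send_rows(
  motion=[
    [[-0.01,0,0,0,0,0],[-0.007,0,0,0,0,0],[-0.007,0,0,0,0,0],[0,0,0,0,0,0],[0,0,0,0,0,0]],
  ],
)

```text
time: 18.2
eef_pos: [623.0, -48.8, 190.2]
tool_rot: [-3.141, -0.002, 2.977]
force: [-5.5, 0.3, 9.0]
width: 10.4
finger_force: 61.7
```

>>> send_rows(
  motion=[
    [[-0.01,0,0,0,0,0],[-0.01,0,0,0,0,0],[-0.005,0,0,0,0,0],[0,0,0,0,0,0],[0,0,0,0,0,0]],
  ],
)

```text
time: 18.7
eef_pos: [630.4, -50.0, 190.2]
tool_rot: [-3.142, -0.002, 2.977]
force: [-5.7, 0.4, 8.6]
width: 11.1
finger_force: 61.7
```

>>> send_rows(
  motion=[
    [[-0.005,0,0,0,0,0],[-0.005,0,0,0,0,0],[0,0,0,0,0,0],[0,0,0,0,0,0]],
  ],
)

```text
time: 19.1
eef_pos: [633.2, -50.5, 190.2]
tool_rot: [-3.141, -0.003, 2.977]
force: [-5.4, 0.3, 9.8]
width: 10.9
finger_force: 61.7
```

>>> send_rows(
  motion=[
    [[-0.005,0,0,0,0,0],[-0.005,0,0,0,0,0],[0,0,0,0,0,0],[0,0,0,0,0,0]],
  ],
)

```text
time: 19.5
eef_pos: [636.2, -51.0, 190.2]
tool_rot: [-3.141, -0.003, 2.977]
force: [-5.4, 0.7, 9.4]
width: 10.6
finger_force: 61.7
```

>>> send_rows(
  motion=[
    [[-0.005,0,0,0,0,0],[0,0,0,0,0,0],[0,0,0,0,0,0]],
  ],
)

```text
time: 19.8
eef_pos: [637.7, -51.2, 190.2]
tool_rot: [-3.141, -0.003, 2.977]
force: [-5.8, 1.2, 9.4]
width: 10.6
finger_force: 61.7
```

>>> send_rows(
  motion=[
    [[-0.005,0,0,0,0,0],[0,0,0,0,0,0],[0,0,0,0,0,0]],
  ],
)

```text
time: 20.1
eef_pos: [638.3, -51.3, 190.2]
tool_rot: [-3.141, -0.005, 2.977]
force: [-9.8, 0.5, 12.5]
width: 11.0
finger_force: 62.3
```

>>> send_rows(
  motion=[
    [[-0.005,0,0,0,0,0],[0,0,0,0,0,0],[0,0,0,0,0,0]],
  ],
)

```text
time: 20.4
eef_pos: [638.8, -51.3, 190.2]
tool_rot: [-3.141, -0.008, 2.977]
force: [-13.8, 1.8, 17.1]
width: 10.8
finger_force: 62.9
```

>>> send_rows(
  motion=[
    [[-0.003,0,0,0,0,0],[0,0,0,0,0,0],[0,0,0,0,0,0]],
  ],
)

```text
time: 20.7
eef_pos: [639.1, -51.3, 190.2]
tool_rot: [-3.141, -0.01, 2.977]
force: [-16.5, 2.3, 19.9]
width: 10.5
finger_force: 63.3
```

The force rises while the motion stops, so the tray is on the back stop. I release, lift and check.

>>> send_rows(
  motion=[
    [[0,0,0,0,0,0],[0,0,0,0,0,0],[0,0,0,0,0,0],[0,0,0,0,0,0],[0,0,0,0,0,0]],
  ],
  grip=1,
)

```text
time: 21.2
eef_pos: [642.5, -52.3, 189.6]
tool_rot: [3.142, -0.0, 2.977]
force: [0.8, -0.6, 0.2]
width: 81.6
finger_force: 0.0
```

>>> send_rows(
  motion=[
    [[0,0,-0.05,0,0,0],[0,0,-0.12,0,0,0],[0,0,-0.15,0,0,0],[0.08,0,-0.1,0,0,0],[0.08,0,0,0,0,0]],
  ],
)

```text
time: 21.7
eef_pos: [597.2, -44.3, 322.5]
tool_rot: [3.14, 0.011, 2.977]
force: [-0.1, 0.3, -0.1]
width: 85.7
finger_force: 0.0
```

>>> send_rows(
  motion=[
    [[0,0,0,0,0,0],[0,0,0,0,0,0],[0,0,0,0,0,0]],
  ],
)

```text
time: 22.0
eef_pos: [595.6, -44.6, 316.2]
tool_rot: [3.142, 0.001, 2.977]
force: [-0.3, 0.1, -0.6]
width: 85.1
finger_force: 0.0
```

```bash
python3 w.py 6; python3 - <<'E'
from h import *
c=dict(np.load("w6.npz"));W=pts(c,c);z=W[...,2];V=c["image"].max(-1)
v,u=np.mgrid[:480,:640]
def rect(W,m,n):
    p=W[m][:,:2].astype(np.float32);r=cv2.minAreaRect(p);print(n,len(p),np.round(r[0],1),np.round(r[1],1),round(r[2],1),np.percentile(W[m][:,2],[5,50,95]).round(1))
    return p
p=rect(W,(abs(u-320)<40)&(z>37)&(z<48)&(V<90)&(v<400),"fin")
print("fin front (was ~592):",np.percentile(p[:,0],[.5,2]))
t=imaging.capture("top");s=imaging.capture("side")
W=pts(t);z=W[...,2]
def roi(a,b,d,e): return (u>=a)&(u<b)&(v>=d)&(v<e)
rect(W,roi(150,240,262,370)&(z>40)&(z<60)&(cv2.cvtColor(t["image"],cv2.COLOR_RGB2HSV)[...,1]>90),"issue rim")
rect(W,roi(140,205,195,250)&(z>40),"carton")
save("end",np.hstack([cv2.resize(t["image"][90:390,100:500],(400,300)),cv2.resize(s["image"][130:430,150:550],(400,300))]))
E
```

```text
[595.6 -44.6 316.2] [3.142e+00 1.000e-03 2.977e+00] [ -1.6  -0.3   0.4  18.3 232.3]
fin 1884 [644.1 -51.9] [11.8 77.1] 80.3 [40.4 41.9 42.9]
fin front (was ~592): [606.14262756 606.71944092]
issue rim 680 [453.7 303.7] [169.5 207.7] 88.9 [41.3 48.4 52.6]
carton 2206 [691.5 350.9] [130.9 101.6] 88.4 [53.1 59.5 63.3]
```

View pics/end.png

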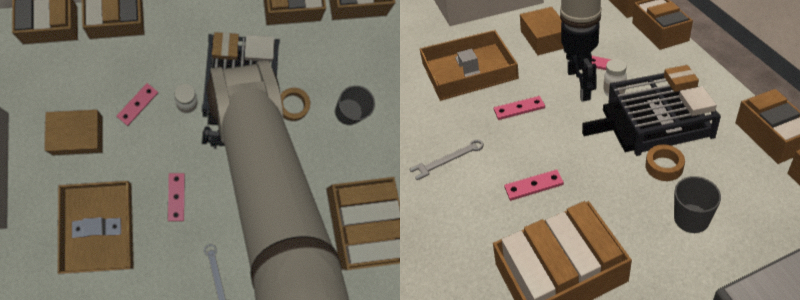

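View pics/w6.png

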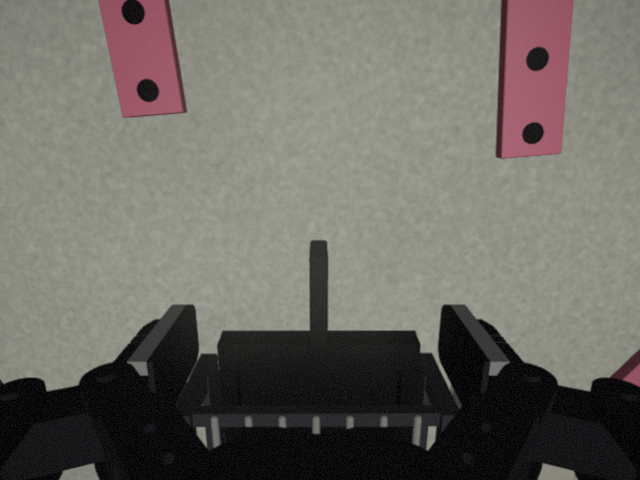

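The final views show the bracket on its feet in the issue box at (95,227) in the left panel. The tray front now stands about 20 mm out of the mouth, which is the home position. Nothing else has moved, and the gripper touches nothing.

```bash
python3 -c "
from station import order
print(order.sign_off())"
```

```text
the job is handed in; nothing more can be done
None
```

The job is handed in at about 22 s: the bracket stands on its two feet in the issue box, the tray is home against the back stop, and the last views show nothing else moved, though I did not see the strap again once the tray was back under the deck.

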